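# Index the board slide against its spring stop

## Task

Crank the slide carrying the laptop board past the spring stop until the stop's bolt has snapped out behind the slide's dog, then crank back the other way, through the screw's play, until the dog bears snugly on the bolt, nipped up gently and not forced. Move the slide by the crank alone, never by pushing it or the bolt. Leave it bearing there with the play taken up in the return direction, let go of the crank, and do not disturb the loose parts lying around.

Things in the scene. Friction and masses are not known exactly. Their poses are not given: they have to be found in the camera images.
- axis (a point): Centre of the crank wheel (black disc, 96 mm diameter, vertical axis, on a grey gearbox at one end of the stage), at the top of its rim, 60 mm above the table. Its axes are the stage's: +y is forward, the way the slide runs away from the crank; +x is the side that carries the spring stop; z up. The stage is bolted down; its place and yaw vary.
- handle_mid (a point): Middle of the crank's upright round steel handle, 18 mm diameter, 42 mm tall, foot 64 mm, top 106 mm above the table (this point 86 mm up), 40 mm from the crank axis. It spins freely on its own pin, so a gripper may keep its heading while going round. Force at the handle, along its path: about 0.3 N within the play, about 4 N when driving the slide.
- play (a joint): Lost motion between crank wheel and screw (rad), from -0.4 to +0.4, clockwise from above positive: +0.4 is taken up for driving forward, -0.4 taken up for driving back; in between the crank turns without moving the slide. Starts anywhere.
- slide: The slide: aluminium plate 150 x 140 mm, top 48 mm above the table, carrying a green laptop board. Its origin lies on the table under the crank axis at the start and moves forward (+y) with the slide; end of travel is 77 mm. Axes those of the stage.
- dog_back (a point): Middle of the flat rear face (facing the crank) of the dog: a small steel block 8 mm deep, 14 mm tall on the +x edge of the slide, 45 mm above the table. The dog is 17 mm long, with a ramp on its front that pushes the bolt aside as it passes. Axes those of the stage.
- stop_face (a point): Middle of the bolt's stop face, which looks forward, away from the crank (+y). Brass bolt, 10 mm wide behind this face, sticking out 24 mm in -x from the housing. dog_back level with it along y: they touch. The dog starts 31 to 55 mm short. When it bears on the bolt, 6 to 8 N in all at the handle is a snug nip; 13 N is forcing it.
- stop: The stop's housing, dark steel, 34 x 56 x 60 mm; origin under it on the table, in the plane of the bolt's stop face, axes those of the stage. Fixed.
- bolt: The spring bolt of the stop: brass bar with a black end knob on its tail. Origin at the corner of nose and stop face, 45 mm above the table; 35.5 mm in -x of body stop when fully out, about 7 mm less while the dog pushes it in. Light spring, 1.5 to 3 N. Each newton at the handle beyond the 4 N of the screw presses it with 4 N; more than 40 N bends it.
- screwdriver: Loose white-handled precision screwdriver, 170 mm long, lying on the table; bystander.
- drive: Loose flat dark drive, 100 x 70 x 10 mm, lying on the table; bystander.
- memory: Loose green memory module, 30 x 68 x 4 mm, lying on the table; bystander.
- stage: The stage: steel base 120 mm wide, from 65 mm behind the crank axis to 325 mm ahead, with the gearbox (90 x 90 mm, 46 mm tall) under the crank. Origin on the table under the crank axis, axes as for axis. Fixed. Cranking clockwise seen from above drives the slide forward, anticlockwise back, 10 mm per rad once the play is taken up. The screw does not run back when released.

How it is judged:
By the outcome, as a careful person would: the job done as asked, in the order asked, and still so for the second after the job is handed in, with the robot touching nothing.
It also fails if it takes over 64 s, if anything falls off the work surface, if the arm or the gripper's body presses on something with over 40 N, if the wrist force passes 120 N, or if a joint passes its speed limit or range.

## Robot

A 7-joint arm with a two-finger parallel gripper is mounted at the origin on the work surface. World frame = base frame: x ahead of the robot, y to its left, z up, the work surface at z = 0. Lengths are in m, angles in rad, forces in N, time in s.
With the tool pointing down it reaches from about 0.4 to 0.85 m from the base axis. Payload 4.5 kg.
Tool frame: the origin (TCP) lies on the centre line of the jaws, within the pads' length; the fingertips stand r.tip_extent ahead of it and the grasp point (between the pads) is the TCP (r.tip_extent is the distance from the TCP to the fingertips, in m); z points along the fingers, y is the line along which they close (so a half turn about z gives the same grasp; the last joint's range is limited). The gripper opens to 88 mm and grips with 3 to 60 N. Pads are 18 mm wide; open, the fingers measure 123 mm over their backs; the gripper's body (75 mm by 187 mm) begins 45 mm behind the grasp point.
Start: joints at [-1.212, 0.689, -0.195, 1.565, 0.157, 0.902, -0.215], TCP at [0.199, 0.592, 0.258] pointing down, gripper open.
Joint ranges: [-3.01, 3.01], [-0.46, 2.08], [-1.47, 1.51], [0.13, 2.56], [-1, 4.14], [0.04, 2.09], [-2.66, 2.66]. Speed limits (rad/s): [2.57, 2.57, 3.14, 3.14, 3.14, 3.14, 3.14].

## Interface

Orientations are given as a unit quaternion [x, y, z, w].
In Python, from plant import sensors, vision, finish_job, r gives the robot as it stands. The module is installed in compiled form; this text tells all that it offers.
- The arm moves only by the tool step_arm, never from a script. Its argument "steps" is a list of rows, each a list of 2 entries, a list of its own where there are three numbers: the shift along the tool's x, y, z in cm, then the turn, a rotation vector about the tool's x, y, z in degrees. A call has 1 to 12 rows; each row shifts and turns the commanded pose from where the row before left it, along the tool's axes as they then stand; what a row does not reach is not made up. A row lasts 1/8 s, in which the tool goes at most 62.5 mm and 10.7 degrees, less where a joint would pass 70% of its speed; a pose out of reach is approached as far as the arm can. A call with a gripper value outside its range is refused whole. "claw" is the opening, from -1 (shut) to 1 (fully open), set as the call begins (left out, the last holds). The fingers move at their own pace and stop on an object; "grip_force" is the grip in N (left out, the last holds). Time passes only in rows, so rows that do not move let the fingers close. It gives the time, the measured TCP pose, the force, the opening and the grip force at its end, in the units of the state.
- sensors.get_state(): the state, without advancing time (a new reading comes with each control period).
- vision.snapshot(name): name is "scene" or "top" or "wrist"; returns a dict with "img" (420x560x3 uint8, red, green, blue), "fx", "fy", "cx", "cy" (pixels), "position" and "rotation" of the camera in the world. Camera axes: x right, y down, z forward; pixel columns grow to the right and rows downward; lengths in m; the calibration is good to about 2 mm. A picture is of the moment at which its call begins. There is no depth.
- finish_job(): hands the job in; it is judged then, once.
The state is a dict: "clock": time; "q": joint angles; "qd": joint speeds; "joint_torque": joint torques, N m; "tool_pos": TCP position; "eef_rot": TCP orientation; "contact_force": force on the tool from outside, world axes, zero at the start; "moment": the same for the moment, N m; "opening": opening from 0.0 (shut) to 1.0 (fully open); "finger_force": force on a finger pad.
Only numpy, scipy, OpenCV 4.12 (cv2) and the standard library are available. Lean on these libraries where they do the work, as an engineer would, in place of code of your own. Each camera call takes 0.05 s, during which the arm holds its last target. There are 200 camera calls.

## Working session

There is one attempt and no reset: what is moved stays moved. The work goes in short steps, Python scripts to look and compute and a tool call to move; the robot and the scene stay as the last step left them, time stands still between calls to the robot, and variables do not carry over. Pictures are saved under pics/ and viewed, at most 10 in all, crops included, and the job is handed in when it is done.

Besides the shell and the picture viewer there is one more tool, called as name([rows], argument=value, ...), one row to a line, values as JSON. step_arm: Moves the arm, as the interface text tells. Its arguments: {"type":"object","properties":{"steps":{"type":"array"},"claw":{"type":"number"},"grip_force":{"type":"number"}},"required":["steps"]}

```bash
mkdir -p pics; cat > h.py <<'E'
import numpy as np, cv2
from plant import sensors, vision, r
def snap(n,f):
    s=vision.snapshot(n); cv2.imwrite('pics/'+f+'.png',cv2.cvtColor(s['img'],cv2.COLOR_RGB2BGR))
    np.savez('pics/'+f+'.npz',**s); return s
def load(f): return dict(np.load('pics/'+f+'.npz'))
def ray(s,u,v,z):
    d=np.array(s['rotation'])@np.array([(u-s['cx'])/s['fx'],(v-s['cy'])/s['fy'],1]); p=np.array(s['position'])
    return p+d*(z-p[2])/d[2]
def proj(s,p):
    c=np.array(s['rotation']).T@(np.array(p)-s['position']); return s['cx']+s['fx']*c[0]/c[2], s['cy']+s['fy']*c[1]/c[2]
E
python3 - <<'E'
from h import *
for n in('scene','top'):
    s=snap(n,n+'0'); print(n,s['position'],s['rotation'],s['fx'])
print(sensors.get_state(),r.tip_extent)
E
```

```text
scene [ 0.93179367 -0.564785    0.72714944] [ 0.88330536  0.3092373  -0.12049826 -0.33109531] 507.36009584727657
top [ 0.49212196 -0.14269474  0.77032862] [ 0.71022186 -0.70202063  0.02013692 -0.0484402 ] 434.98513574607114
{'clock': 0.1, 'q': array([-1.21219212,  0.68992074, -0.19453023,  1.56620158,  0.15730256,
        0.90245725, -0.21512785]), 'qd': array([-3.88926442e-04, -1.97102967e-03, -4.22669626e-04, -4.88838712e-03,
        1.93975109e-04, -3.06761392e-04, -3.89734970e-05]), 'joint_torque': array([-2.18343230e-03, -5.28503823e+01, -1.27121095e+00, -1.53835970e+01,
       -5.25564188e-02,  1.93514941e-03,  6.10820825e-05]), 'tool_pos': array([0.19932115, 0.59182932, 0.25698782]), 'eef_rot': array([ 1.61662888e-01,  9.86845719e-01, -7.94068695e-04, -7.82271122e-05]), 'contact_force': array([ 0.05126655, -0.12830249,  0.37310608]), 'moment': array([-0.06528435, -0.00558497, -0.00279076]), 'finger_force': 0.0, 'opening': 1.0017163703266074} 0.019
```

```bash
sed -i "s/np.array(s\['rotation'\])/R.from_quat(s['rotation']).as_matrix()/; 1a from scipy.spatial.transform import Rotation as R" h.py; cat h.py | tail -8
```

```text
s=vision.snapshot(n); cv2.imwrite('pics/'+f+'.png',cv2.cvtColor(s['img'],cv2.COLOR_RGB2BGR))
    np.savez('pics/'+f+'.npz',**s); return s
def load(f): return dict(np.load('pics/'+f+'.npz'))
def ray(s,u,v,z):
    d=R.from_quat(s['rotation']).as_matrix()@np.array([(u-s['cx'])/s['fx'],(v-s['cy'])/s['fy'],1]); p=np.array(s['position'])
    return p+d*(z-p[2])/d[2]
def proj(s,p):
    c=R.from_quat(s['rotation']).as_matrix().T@(np.array(p)-s['position']); return s['cx']+s['fx']*c[0]/c[2], s['cy']+s['fy']*c[1]/c[2]
```

View pics/top0.png

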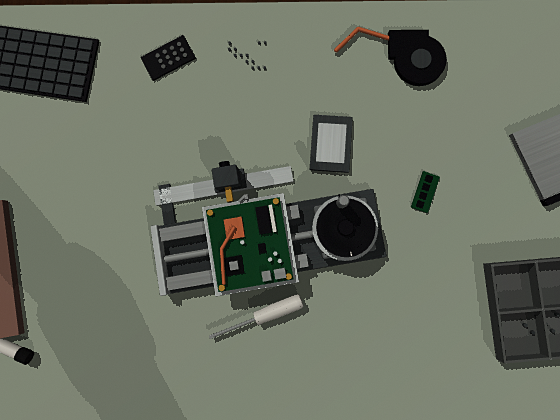

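View pics/scene0.png

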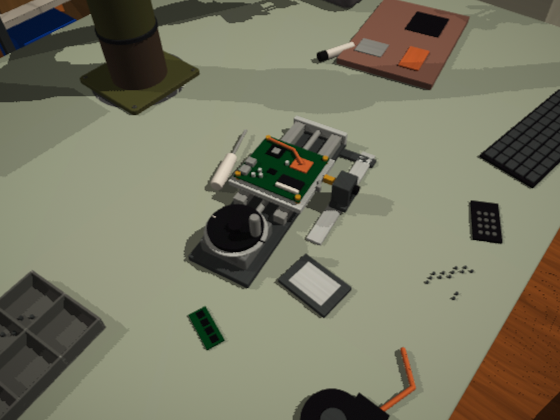

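The top view shows the crank wheel at about (345,228), the handle top at (343,201), the bolt at (229,195) below the stop housing (226,175), and the slide with the board around (250,245). The drive is at (331,143), the memory module at (425,192) and the screwdriver at (258,315). The scene view agrees: wheel (237,230), handle (255,222).

```bash
python3 - <<'E'
from h import *
s=load('top0'); t=load('scene0')
for n,u,v,z in [('wheel',345,228,.06),('handletop',343,201,.106),('railA',155,187,.0),('railB',293,169,.0),('bolt',229,195,.045),('dog',243,200,.05),('stop',226,175,.06),('drive',331,143,.01),('mem',425,192,0),('housing far',383,191,0),('far2',386,255,0)]:
    print(n,ray(s,u,v,z).round(4))
print('scene handle top',ray(t,254,215,.106).round(4),'wheel',ray(t,236,229,.06).round(4))
im=s['img'][140:310,140:400][:,:,::-1]
cv2.imwrite('pics/top0c.png',cv2.resize(im,None,fx=3,fy=3,interpolation=cv2.INTER_CUBIC))
E
```

```text
wheel [ 0.5237 -0.2206  0.06  ]
handletop [ 0.5629 -0.2126  0.106 ]
railA [0.5965 0.1145 0.    ]
railB [ 0.631  -0.1346  0.    ]
bolt [ 0.5778 -0.0275  0.045 ]
dog [ 0.569  -0.0521  0.05  ]
stop [ 0.6094 -0.0241  0.06  ]
drive [ 0.6764 -0.2016  0.01  ]
mem [ 0.5915 -0.3675  0.    ]
housing far [ 0.5926 -0.2942  0.    ]
far2 [ 0.4802 -0.2983  0.    ]
scene handle top [ 0.5635 -0.2101  0.106 ] wheel [ 0.5327 -0.2249  0.06  ]
```

View pics/top0c.png

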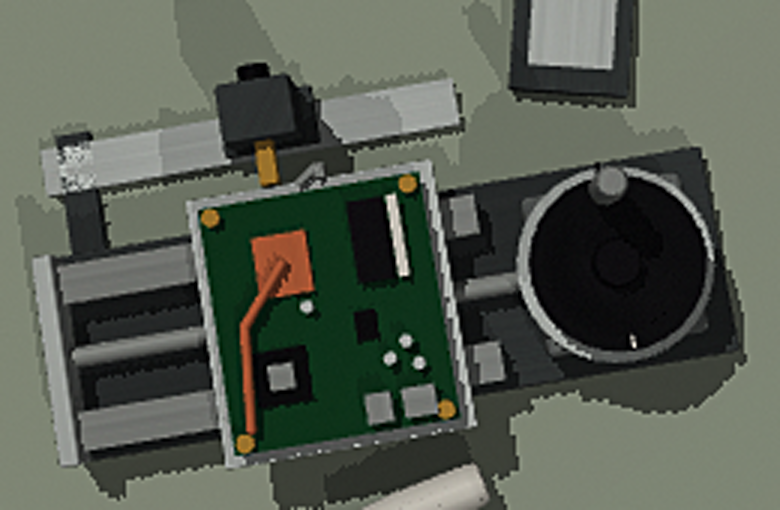

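```bash
cat >> h.py <<'E'
C0=np.array([.5237,-.2206])
E
python3 - <<'E'
from h import *
s=load('top0'); c=lambda x,y,z: ray(s,140+x/3,140+y/3,z)[:2]
W=c(616.5,265,.06);H=c(610,183,.106)
a,b,d,e=[c(*p,.048) for p in [(190,203),(430,163),(474,425),(232,466)]]
print(W,H,np.linalg.norm(H-W),a,b,d,e,np.linalg.norm(a-b),np.linalg.norm(a-e))
f=(a-b)+(e-d); f/=np.linalg.norm(f); x=np.array([f[1],-f[0]]); print('fwd',f,'x',x)
for n,p in dict(dogbackR=c(326,172,.052),dogR2=c(326,185,.045),dogfront=c(297,187,.052),boltL=c(257,160,.05),boltR=c(275,160,.05),boltnose=c(268,185,.05),H=H,slideback=b).items(): print(n,((p-W)@x).round(4),((p-W)@f).round(4))
E
```

```text
[ 0.52321097 -0.22144036] [ 0.56290218 -0.21309438] 0.04055918637438739 [0.55562444 0.01481131] [ 0.5793612  -0.11937473] [ 0.43547024 -0.14524579] [ 0.41105443 -0.01284872] 0.13626931589247845 0.1471922706794233
fwd [-0.17775233  0.98407526] x [0.98407526 0.17775233]
dogbackR 0.0777 0.1483
dogR2 0.0714 0.1501
dogfront 0.0722 0.1655
boltL 0.0912 0.1855
boltR 0.0895 0.1756
boltnose 0.0763 0.1816
H 0.0405 0.0012
slideback 0.0734 0.0905
```

step_arm([
  [[0, 0, 0], [0, 0, 10.2]],
  [[0, 0, 0], [0, 0, 10.2]],
  [[0, 0, 0], [0, 0, 10.2]],
  [[0, 0, 0], [0, 0, 10.2]],
  [[0, 0, 0], [0, 0, 10.2]],
  [[0, 0, 0], [0, 0, 10.2]],
], claw=-0.1, grip_force=30)

```text
clock: 0.85
tool_pos: [0.1992, 0.592, 0.2573]
eef_rot: [0.644, 0.765, -0.001, 0.0]
contact_force: [0.1, 0.3, -0.1]
opening: 0.45
finger_force: 0.0
```

step_arm([
  [[-4.3, 2.3, 0], [0, 0, 0]],
  [[-4.3, 2.3, 0], [0, 0, 0]],
  [[-4.3, 2.3, 0], [0, 0, 0]],
  [[-4.3, 2.3, 0], [0, 0, 0]],
  [[-4.3, 2.3, 0], [0, 0, 0]],
  [[-4.3, 2.3, 0], [0, 0, 0]],
  [[-4.3, 2.3, 0], [0, 0, 0]],
  [[-4.3, 2.3, 0], [0, 0, 0]],
  [[-4.3, 2.3, 0], [0, 0, 0]],
])

```text
clock: 1.98
tool_pos: [0.4723, 0.2468, 0.2575]
eef_rot: [0.641, 0.767, -0.0, -0.0]
contact_force: [0.7, 1.1, -0.2]
opening: 0.449
finger_force: 0.0
```

step_arm([
  [[-4.7, 0.1, 0], [0, 0, 0]],
  [[-4.7, 0.1, 0], [0, 0, 0]],
  [[-4.7, 0.1, 0], [0, 0, 0]],
  [[-4.7, 0.1, 0], [0, 0, 0]],
  [[-4.7, 0.1, 0], [0, 0, 0]],
  [[-4.7, 0.1, 0], [0, 0, 0]],
  [[-4.7, 0.1, 0], [0, 0, 0]],
  [[-4.7, 0.1, 0], [0, 0, 0]],
  [[-4.7, 0.1, 0], [0, 0, 0]],
  [[-4.7, 0.1, 0], [0, 0, 0]],
  [[0, 0, 0], [0, 0, 0]],
])

```text
clock: 3.35
tool_pos: [0.5639, -0.2181, 0.2572]
eef_rot: [0.644, 0.765, -0.001, 0.001]
contact_force: [0.4, 0.3, 0.3]
opening: 0.45
finger_force: 0.0
```

```bash
python3 - <<'E'
from h import *
s=snap('wrist','w0'); st=sensors.get_state(); print(st['tool_pos'],st['eef_rot'],st['q'],st['contact_force'],st['moment'])
print('handle top expected',proj(s,[.5629,-.2131,.106]),'wheel',proj(s,[.5232,-.2214,.06]), s['position'])
E
```

```text
[ 0.56404672 -0.21470317  0.2570565 ] [ 6.42936641e-01  7.65919198e-01 -4.37565868e-04 -2.57691700e-04] [ 0.29009164  0.65700177 -0.00535222  1.63944382  0.00516144  0.84598359
  0.45657221] [-0.63495305  0.56378826 -0.6750233 ] [-0.07529679  0.08480689 -0.05767163]
handle top expected (np.float64(280.704182031824), np.float64(196.92350182816241)) wheel (np.float64(240.41950469259484), np.float64(186.4257966080699)) [ 0.550205   -0.13963525  0.38375799]
```

View pics/w0.png

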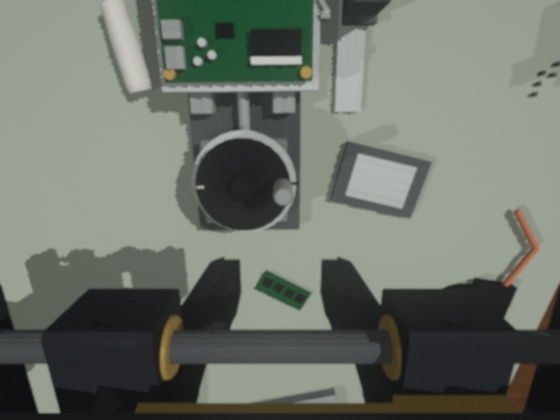

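The wrist view shows the handle top at about (284,186), its foot at about (283,200), the wheel rim centred at (244,183), and the slide edges parallel to the image axes, so the heading is right.

```bash
python3 - <<'E'
from h import *
s=load('w0')
g=cv2.cvtColor(s['img'],cv2.COLOR_RGB2GRAY)
m=cv2.inRange(g[165:215,266:296],75,255); print('\n'.join(''.join('#' if v else '.' for v in row) for row in m[::1]))
print(ray(s,283,186,.106),ray(s,244,183,.06))
E
```

```text
...................##########.
...................###########
....................##########
....................##########
....................##########
.....................#########
.....................#########
.....................#########
......................########
......................########
......................########
.......................#######
.......................#######
.......................#######
...............######..#######
..............################
............##################
............##################
...........################...
..........####################
..........####################
.........#####################
.........#####################
.........#####################
.........#####################
........######################
........######################
........######################
........######################
........######################
........######################
.......#######################
........######################
........######################
........######################
........######################
.........#####################
.........#####################
..........####################
............##################
..............################
..................############
..................############
.................#############
.................#############
................##############
...............###############
..............################
..............################
.............#################
[ 0.5631929  -0.20315937  0.106     ] [ 0.52627041 -0.21730052  0.06      ]
```

step_arm([
  [[0.1, 0, 4], [0, 0, 0]],
  [[0.1, 0, 4], [0, 0, 0]],
  [[0, 0, 4], [0, 0, 0]],
  [[0, 0, 2], [0, 0, 0]],
  [[0, 0, 1.5], [0, 0, 0]],
  [[0, 0, 1.3], [0, 0, 0]],
  [[0, 0, 0], [0, 0, 0]],
])

```text
clock: 4.28
tool_pos: [0.564, -0.2102, 0.0891]
eef_rot: [0.641, 0.767, -0.0, -0.001]
contact_force: [-0.7, -0.3, 0.1]
opening: 0.449
finger_force: 0.0
```

step_arm([
  [[0, 0, 0], [0, 0, 0]],
  [[0, 0, 0], [0, 0, 0]],
  [[0, 0, 0], [0, 0, 0]],
  [[0, 0, 0], [0, 0, 0]],
], claw=-1, grip_force=25)

```text
clock: 4.78
tool_pos: [0.5647, -0.2109, 0.0902]
eef_rot: [0.642, 0.767, 0.0, 0.001]
contact_force: [-0.2, -0.1, 3.4]
opening: 0.197
finger_force: 25.0
```

```bash
cat > p.py <<'E'
from h import *
st=sensors.get_state()
W=np.array([.5232,-.2214]); f=np.array([-.1778,.984]); x=np.array([.984,.1778])
d=st['tool_pos'][:2]-W; F=st['contact_force']
print('stage xy mm',(d@x*1e3).round(1),(d@f*1e3).round(1),'r',(np.hypot(*d)*1e3).round(1),'theta cw deg',np.degrees(np.arctan2(-d@f,d@x)).round(1),'z',st['tool_pos'][2].round(4),'F x,f,z',(F[:2]@x).round(2),(F[:2]@f).round(2),F[2].round(2),'open mm',(st['opening']*88).round(1),st['finger_force'],'t',st['clock'])
t=np.arctan2(-d@f,d@x)
print('F along cw tangent on tool',(F[:2]@x*-np.sin(t)-F[:2]@f*np.cos(t)).round(2),'radial',(F[:2]@x*np.cos(t)-F[:2]@f*np.sin(t)).round(2))
E
python3 p.py
```

```text
Traceback (most recent call last):
  File "p.py", line 5, in <module>
    print('stage xy mm',(d@x*1e3).round(1),(d@f*1e3).round(1),'r',(np.hypot(*d)*1e3).round(1),'theta cw deg',np.degrees(np.arctan2(-d@f,d@x)).round(1),'z',st['tool_pos'][2].round(4),'F x,f,z',(F[:2]@x).round(2),(F[:2]@f).round(2),F[2].round(2),'open mm',(st['opening']*88).round(1),st['finger_force'],'t',st['clock'])
                                                                                                                                                                                                                                                              ^^^^^^^^^^^^^^^^^^^^^^^^
AttributeError: 'float' object has no attribute 'round'
```

```bash
sed -i "s/(st\['opening'\]\*88).round(1)/round(st['opening']*88,1)/; s/\[.5232,-.2214\]/[.5259,-.2205]/" p.py; python3 p.py
```

```text
stage xy mm 39.9 2.5 r 39.9 theta cw deg -3.6 z 0.0902 F x,f,z -0.21 -0.08 3.43 open mm 17.4 25.000574737787247 t 4.775
F along cw tangent on tool 0.07 radial -0.21
```

step_arm([
  [[-1.04, -0.14, 0], [0, 0, 0]],
  [[-0.96, -0.4, 0], [0, 0, 0]],
  [[-0.83, -0.64, 0], [0, 0, 0]],
  [[0, 0, 0], [0, 0, 0]],
  [[0, 0, 0], [0, 0, 0]],
])

```text
clock: 5.4
tool_pos: [0.5578, -0.2422, 0.0901]
eef_rot: [0.642, 0.767, -0.0, 0.001]
contact_force: [0.9, 1.9, 5.7]
opening: 0.196
finger_force: 25.0
```

```bash
python3 p.py
```

```text
stage xy mm 27.5 -27.0 r 38.6 theta cw deg 44.5 z 0.0901 F x,f,z 1.21 1.72 5.71 open mm 17.2 25.00144441612065 t 5.4
F along cw tangent on tool -2.08 radial -0.34
```

step_arm([
  [[-0.64, -0.83, -0.1], [0, 0, 0]],
  [[-0.4, -0.96, -0.1], [0, 0, 0]],
  [[-0.14, -1.04, 0], [0, 0, 0]],
  [[0, 0, 0], [0, 0, 0]],
  [[0, 0, 0], [0, 0, 0]],
])

```text
clock: 6.02
tool_pos: [0.5295, -0.2581, 0.091]
eef_rot: [0.642, 0.767, -0.002, -0.002]
contact_force: [-0.9, -1.7, -8.3]
opening: 0.191
finger_force: 25.0
```

```bash
python3 p.py
```

```text
stage xy mm -3.2 -37.6 r 37.7 theta cw deg 94.8 z 0.091 F x,f,z -1.18 -1.54 -8.31 open mm 16.8 25.00510336831212 t 6.025
F along cw tangent on tool 1.05 radial 1.63
```

step_arm([
  [[0.14, -1.04, 0.1], [0, 0, 0]],
  [[0.4, -0.96, 0], [0, 0, 0]],
  [[0.64, -0.83, 0], [0, 0, 0]],
  [[0.83, -0.64, 0], [0, 0, 0]],
  [[0.96, -0.4, 0], [0, 0, 0]],
  [[1.04, -0.14, 0], [0, 0, 0]],
  [[0, 0, 0], [0, 0, 0]],
])

```text
clock: 6.9
tool_pos: [0.4858, -0.2244, 0.0908]
eef_rot: [0.641, 0.767, 0.0, 0.0]
contact_force: [4.0, -0.2, -9.0]
opening: 0.197
finger_force: 25.0
```

```bash
python3 p.py; python3 -c "
from h import *
snap('top','top1')
im=load('top1')['img'][140:310,140:400][:,:,::-1]
cv2.imwrite('pics/top1c.png',cv2.resize(im,None,fx=3,fy=3,interpolation=cv2.INTER_CUBIC))"
```

```text
stage xy mm -40.1 3.3 r 40.3 theta cw deg -175.3 z 0.0908 F x,f,z 3.9 -0.88 -9.03 open mm 17.4 25.005583399906754 t 6.9
F along cw tangent on tool -0.56 radial -3.96
```

View pics/top1c.png

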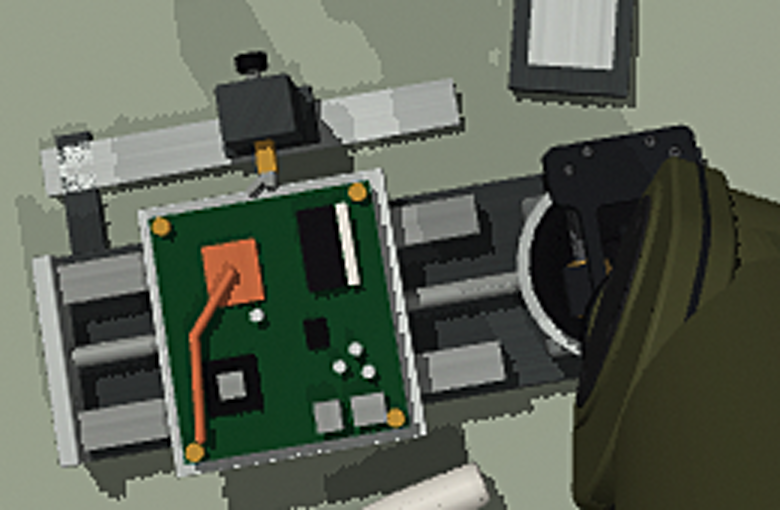

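The slide has advanced about 28 mm. The dog's back edge is at about (275,180), still covering the bolt, which is pushed in (knob at (250,62)); about 10 mm remains.

step_arm([
  [[1.04, 0.14, 0.05], [0, 0, 0]],
  [[0.96, 0.4, 0.05], [0, 0, 0]],
  [[0.83, 0.64, 0], [0, 0, 0]],
  [[0.64, 0.83, 0], [0, 0, 0]],
  [[0.4, 0.96, 0], [0, 0, 0]],
  [[0, 0, 0], [0, 0, 0]],
])

```text
clock: 7.7
tool_pos: [0.5078, -0.1824, 0.0903]
eef_rot: [0.642, 0.767, -0.0, 0.001]
contact_force: [-1.2, -2.5, -0.1]
opening: 0.193
finger_force: 25.0
```

```bash
sed -i "s/\[.5259,-.2205\]/[.5254,-.2178]/" p.py; python3 p.py; python3 -c "
from h import *
snap('top','top2')
im=load('top2')['img'][140:310,140:400][:,:,::-1]
cv2.imwrite('pics/top2c.png',cv2.resize(im,None,fx=3,fy=3,interpolation=cv2.INTER_CUBIC))"
```

```text
stage xy mm -11.0 38.0 r 39.5 theta cw deg -106.1 z 0.0903 F x,f,z -1.63 -2.22 -0.08 open mm 17.0 24.999253749847412 t 7.7
F along cw tangent on tool -2.19 radial -1.68
```

View pics/top2c.png

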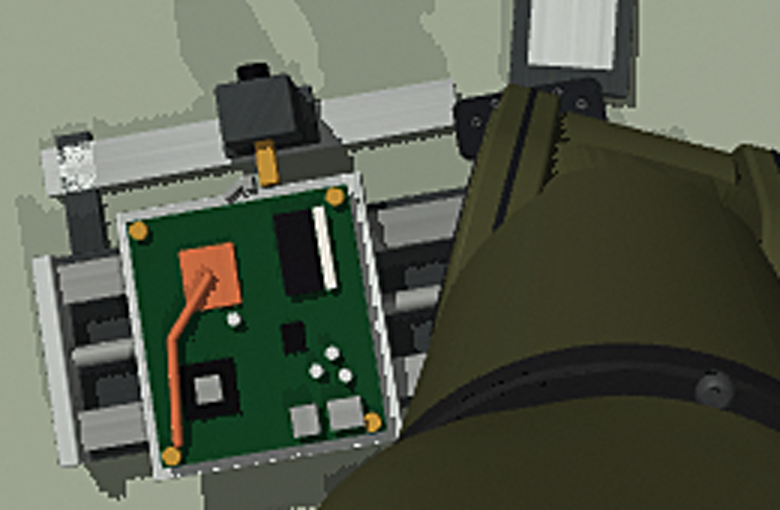

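The bolt has snapped out: its knob is back at (253,70), as at the start, and the dog (about (240,190)) lies just forward of the bolt's face at x≈257. I'll go slightly further for margin, then back through the play.

step_arm([
  [[0.12, 0.69, 0], [0, 0, 0]],
  [[0, 0, 0], [0, 0, 0]],
])

```text
clock: 8.0
tool_pos: [0.5141, -0.1799, 0.0901]
eef_rot: [0.642, 0.767, -0.0, 0.0]
contact_force: [-1.2, -4.7, 2.5]
opening: 0.192
finger_force: 25.0
```

```bash
python3 p.py
```

```text
stage xy mm -4.3 39.3 r 39.6 theta cw deg -96.3 z 0.0901 F x,f,z -2.03 -4.38 2.52 open mm 16.9 24.999296832829714 t 8.0
F along cw tangent on tool -2.5 radial -4.13
```

step_arm([
  [[-0.12, -0.69, 0], [0, 0, 0]],
  [[-0.24, -0.65, 0], [0, 0, 0]],
  [[-0.35, -0.6, 0], [0, 0, 0]],
  [[-0.45, -0.53, 0], [0, 0, 0]],
  [[0, 0, 0], [0, 0, 0]],
  [[0, 0, 0], [0, 0, 0]],
])

```text
clock: 8.75
tool_pos: [0.4926, -0.1951, 0.09]
eef_rot: [0.642, 0.767, 0.0, 0.0]
contact_force: [1.8, -1.8, 5.4]
opening: 0.197
finger_force: 25.0
```

```bash
python3 p.py
```

```text
stage xy mm -28.3 28.2 r 39.9 theta cw deg -135.1 z 0.09 F x,f,z 1.44 -2.12 5.36 open mm 17.3 25.007621543481946 t 8.75
F along cw tangent on tool -0.49 radial -2.52
```

step_arm([
  [[-0.26, -0.24, 0], [0, 0, 0]],
  [[-0.28, -0.21, 0], [0, 0, 0]],
  [[0, 0, 0], [0, 0, 0]],
  [[0, 0, 0], [0, 0, 0]],
  [[0, 0, 0], [0, 0, 0]],
])

```text
clock: 9.38
tool_pos: [0.4894, -0.2004, 0.09]
eef_rot: [0.641, 0.767, 0.001, 0.0]
contact_force: [2.2, -0.5, 6.6]
opening: 0.194
finger_force: 25.0
```

```bash
python3 p.py
```

```text
stage xy mm -32.3 23.6 r 40.0 theta cw deg -143.9 z 0.09 F x,f,z 2.12 -0.87 6.57 open mm 17.1 25.012000612914562 t 9.375
F along cw tangent on tool 0.54 radial -2.22
```

step_arm([
  [[-0.15, -0.1, 0], [0, 0, 0]],
  [[-0.15, -0.09, 0], [0, 0, 0]],
  [[0, 0, 0], [0, 0, 0]],
])

```text
clock: 9.75
tool_pos: [0.4885, -0.2023, 0.09]
eef_rot: [0.641, 0.768, 0.002, -0.0]
contact_force: [4.0, 1.2, 6.6]
opening: 0.196
finger_force: 25.0
```

```bash
python3 p.py
```

```text
stage xy mm -33.6 21.8 r 40.0 theta cw deg -147.0 z 0.09 F x,f,z 4.15 0.51 6.6 open mm 17.3 25.015075989067554 t 9.75
F along cw tangent on tool 2.69 radial -3.2
```

step_arm([
  [[-0.15, -0.09, 0], [0, 0, 0]],
  [[0, 0, 0], [0, 0, 0]],
])

```text
clock: 10.0
tool_pos: [0.4879, -0.2038, 0.09]
eef_rot: [0.641, 0.768, 0.002, -0.0]
contact_force: [3.3, 2.3, 7.1]
opening: 0.194
finger_force: 25.0
```

```bash
python3 p.py; python3 -c "
from h import *
snap('top','top3')
im=np.hstack([load(k)['img'][155:225,175:275] for k in('top2','top3')])[:,:,::-1]
cv2.imwrite('pics/top3c.png',cv2.resize(im,None,fx=4,fy=4,interpolation=cv2.INTER_CUBIC))"
```

```text
stage xy mm -34.5 20.4 r 40.1 theta cw deg -149.3 z 0.09 F x,f,z 3.63 1.7 7.14 open mm 17.1 25.015123151242733 t 10.0
F along cw tangent on tool 3.31 radial -2.25
```

View pics/top3c.png

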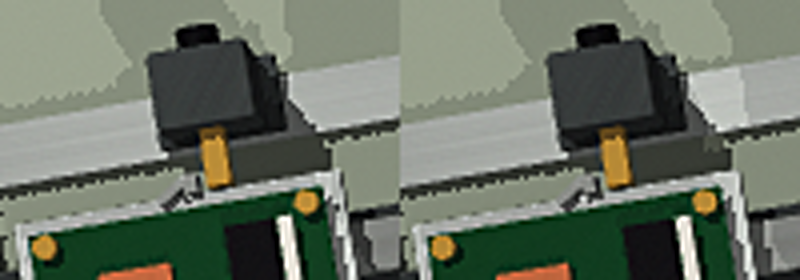

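Left and right crops show the slide within about 0.5 mm of the earlier forward position, dog end at about x≈200 and brass bolt at 205–230 in each: a small gap remains and the slide drives at about 3.5 N.

step_arm([
  [[-0.1, -0.05, 0], [0, 0, 0]],
  [[0, 0, 0], [0, 0, 0]],
])

```text
clock: 10.3
tool_pos: [0.4875, -0.2047, 0.09]
eef_rot: [0.641, 0.768, 0.002, -0.0]
contact_force: [2.9, 1.8, 6.0]
opening: 0.197
finger_force: 25.0
```

```bash
python3 p.py
```

```text
stage xy mm -35.0 19.6 r 40.1 theta cw deg -150.7 z 0.09 F x,f,z 3.2 1.29 5.96 open mm 17.3 25.015484495088458 t 10.3
F along cw tangent on tool 2.69 radial -2.16
```

step_arm([
  [[-0.1, -0.05, 0], [0, 0, 0]],
  [[0, 0, 0], [0, 0, 0]],
])

```text
clock: 10.55
tool_pos: [0.4872, -0.2058, 0.09]
eef_rot: [0.641, 0.768, 0.002, -0.0]
contact_force: [2.7, 2.1, 6.6]
opening: 0.195
finger_force: 25.0
```

```bash
python3 p.py
```

```text
stage xy mm -35.5 18.7 r 40.1 theta cw deg -152.3 z 0.09 F x,f,z 3.06 1.61 6.57 open mm 17.1 25.016249483451247 t 10.55
F along cw tangent on tool 2.85 radial -1.96
```

step_arm([
  [[-0.1, -0.05, 0], [0, 0, 0]],
  [[-0.1, -0.05, 0], [0, 0, 0]],
  [[0, 0, 0], [0, 0, 0]],
])

```text
clock: 10.92
tool_pos: [0.4865, -0.2079, 0.09]
eef_rot: [0.641, 0.768, 0.002, -0.0]
contact_force: [2.8, 1.4, 7.6]
opening: 0.194
finger_force: 25.0
```

```bash
python3 p.py
```

```text
stage xy mm -36.5 16.7 r 40.2 theta cw deg -155.4 z 0.09 F x,f,z 3.02 0.84 7.62 open mm 17.1 25.017154589295387 t 10.925
F along cw tangent on tool 2.02 radial -2.4
```

step_arm([
  [[-0.1, -0.05, 0], [0, 0, 0]],
  [[0, 0, 0], [0, 0, 0]],
])

```text
clock: 11.18
tool_pos: [0.4862, -0.2089, 0.09]
eef_rot: [0.641, 0.768, 0.002, -0.0]
contact_force: [3.5, 1.6, 6.5]
opening: 0.192
finger_force: 25.0
```

```bash
python3 p.py
```

```text
stage xy mm -36.9 15.8 r 40.2 theta cw deg -156.9 z 0.09 F x,f,z 3.72 0.92 6.46 open mm 16.9 25.017579831182957 t 11.175
F along cw tangent on tool 2.31 radial -3.06
```

step_arm([
  [[-0.1, -0.04, 0], [0, 0, 0]],
  [[-0.1, -0.04, 0], [0, 0, 0]],
  [[0, 0, 0], [0, 0, 0]],
])

```text
clock: 11.55
tool_pos: [0.4858, -0.2109, 0.09]
eef_rot: [0.64, 0.768, 0.002, -0.0]
contact_force: [3.8, 3.0, 7.8]
opening: 0.2
finger_force: 25.0
```

```bash
python3 p.py
```

```text
stage xy mm -37.8 13.8 r 40.2 theta cw deg -159.9 z 0.09 F x,f,z 4.23 2.32 7.77 open mm 17.6 25.018574008718133 t 11.55
F along cw tangent on tool 3.64 radial -3.18
```

step_arm([
  [[-0.1, -0.04, 0], [0, 0, 0]],
  [[0, 0, 0], [0, 0, 0]],
])

```text
clock: 11.8
tool_pos: [0.4856, -0.2119, 0.09]
eef_rot: [0.64, 0.768, 0.002, -0.0]
contact_force: [4.0, 1.8, 6.8]
opening: 0.193
finger_force: 25.0
```

```bash
python3 p.py;  python3 -c "
from h import *
snap('top','top4')
im=np.hstack([load(k)['img'][155:225,175:275] for k in('top2','top4')])[:,:,::-1]
cv2.imwrite('pics/top4c.png',cv2.resize(im,None,fx=4,fy=4,interpolation=cv2.INTER_CUBIC))"
```

```text
stage xy mm -38.1 12.9 r 40.2 theta cw deg -161.3 z 0.09 F x,f,z 4.28 1.01 6.84 open mm 17.0 25.019013611599803 t 11.8
F along cw tangent on tool 2.33 radial -3.73
```

View pics/top4c.png

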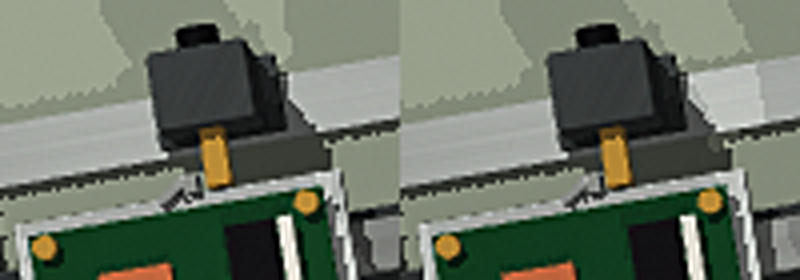

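The dog now looks almost against the bolt (dog end at x≈602, bolt's face at 602–607 in the right half).

```bash
cat > pa.py <<'E'
from h import *
W=np.array([.5254,-.2178]); f=np.array([-.1778,.984]); x=np.array([.984,.1778]); A=[]
for i in range(5):
    vision.snapshot('top'); st=sensors.get_state(); d=st['tool_pos'][:2]-W; t=np.arctan2(-d@f,d@x); F=st['contact_force'][:2]
    A.append([np.degrees(t),F@x*-np.sin(t)-F@f*np.cos(t)])
A=np.array(A); print('theta',A[:,0].mean().round(2),'Ft',A[:,1].round(1),A[:,1].mean().round(2),'t',st['clock'])
E
python3 pa.py
```

```text
theta -161.31 Ft [3.  4.5 3.  3.3 3. ] 3.36 t 12.1
```

step_arm([
  [[-0.1, -0.03, 0], [0, 0, 0]],
  [[0, 0, 0], [0, 0, 0]],
])

```text
clock: 12.35
tool_pos: [0.4855, -0.2129, 0.09]
eef_rot: [0.64, 0.768, 0.002, -0.0]
contact_force: [3.1, 2.4, 7.5]
opening: 0.196
finger_force: 25.0
```

```bash
python3 pa.py
```

```text
theta -162.75 Ft [4.  3.2 3.4 3.  3.7] 3.44 t 12.6
```

step_arm([
  [[-0.1, -0.03, 0], [0, 0, 0]],
  [[0, 0, 0], [0, 0, 0]],
])

```text
clock: 12.85
tool_pos: [0.4853, -0.2139, 0.09]
eef_rot: [0.64, 0.768, 0.002, -0.0]
contact_force: [3.1, 3.5, 7.7]
opening: 0.194
finger_force: 25.0
```

```bash
python3 pa.py
```

```text
theta -164.16 Ft [2.8 3.5 2.9 3.6 3.7] 3.29 t 13.1
```

step_arm([
  [[-0.1, -0.03, 0], [0, 0, 0]],
  [[0, 0, 0], [0, 0, 0]],
])

```text
clock: 13.35
tool_pos: [0.4852, -0.2149, 0.0899]
eef_rot: [0.64, 0.768, 0.002, -0.001]
contact_force: [3.7, 3.6, 7.5]
opening: 0.19
finger_force: 25.0
```

```bash
python3 pa.py
```

```text
theta -165.6 Ft [3.9 2.8 3.  3.2 3.1] 3.21 t 13.6
```

step_arm([
  [[-0.1, -0.02, 0], [0, 0, 0]],
  [[0, 0, 0], [0, 0, 0]],
])

```text
clock: 13.85
tool_pos: [0.4851, -0.2159, 0.0899]
eef_rot: [0.64, 0.768, 0.002, -0.001]
contact_force: [3.5, 3.7, 7.9]
opening: 0.195
finger_force: 25.0
```

```bash
python3 pa.py
```

```text
theta -166.98 Ft [2.9 2.6 2.5 3.9 3.1] 2.99 t 14.1
```

step_arm([
  [[-0.1, -0.02, 0], [0, 0, 0]],
  [[0, 0, 0], [0, 0, 0]],
])

```text
clock: 14.35
tool_pos: [0.4851, -0.2168, 0.0899]
eef_rot: [0.64, 0.768, 0.002, -0.001]
contact_force: [1.8, 3.8, 8.0]
opening: 0.194
finger_force: 25.0
```

```bash
python3 pa.py
```

```text
theta -168.36 Ft [2.7 3.8 3.1 3.8 3.4] 3.35 t 14.6
```

```bash
cat > trk.py <<'E'
from h import *
import sys
snap('top','topn')
W=np.array([.5254,-.2178]); f=np.array([-.1778,.984]); x=np.array([.984,.1778])
for k in('top0','top1','top2','top3','top4','topn'):
    s=load(k); hsv=cv2.cvtColor(s['img'],cv2.COLOR_RGB2HSV)
    m=cv2.inRange(hsv,(15,120,110),(30,255,255)); n,_,st,c=cv2.connectedComponentsWithStats(m)
    print(k,[( (np.round(((ray(s,*c[i],.05)[:2]-W)@x)*1e3,1)), np.round(((ray(s,*c[i],.05)[:2]-W)@f)*1e3,1),int(st[i,4])) for i in range(1,n) if st[i,4]>10 and 150<c[i][0]<300 and 150<c[i][1]<310])
E
python3 trk.py
```

```text
top0 [(np.float64(84.7), np.float64(178.3), 64), (np.float64(61.9), np.float64(102.4), 26), (np.float64(61.5), np.float64(214.0), 28), (np.float64(-64.0), np.float64(101.2), 26), (np.float64(-64.2), np.float64(213.1), 30)]
top1 [(np.float64(88.2), np.float64(178.3), 46), (np.float64(61.9), np.float64(130.4), 28), (np.float64(61.3), np.float64(241.8), 27), (np.float64(-63.8), np.float64(129.4), 28), (np.float64(-64.5), np.float64(241.6), 30)]
top2 [(np.float64(84.7), np.float64(178.2), 70), (np.float64(61.9), np.float64(143.2), 27), (np.float64(61.2), np.float64(254.7), 29), (np.float64(-63.9), np.float64(142.0), 23), (np.float64(-64.4), np.float64(254.4), 29)]
top3 [(np.float64(84.8), np.float64(178.3), 71), (np.float64(61.8), np.float64(144.0), 28), (np.float64(61.4), np.float64(255.3), 29), (np.float64(-64.2), np.float64(143.0), 30), (np.float64(-64.3), np.float64(255.0), 28)]
top4 [(np.float64(84.8), np.float64(178.3), 71), (np.float64(62.0), np.float64(141.5), 26), (np.float64(61.4), np.float64(253.2), 28), (np.float64(-64.2), np.float64(140.6), 24), (np.float64(-64.5), np.float64(252.9), 29)]
topn [(np.float64(84.8), np.float64(178.3), 71), (np.float64(61.8), np.float64(140.7), 27), (np.float64(61.2), np.float64(251.7), 30), (np.float64(-64.1), np.float64(139.5), 26), (np.float64(-64.5), np.float64(251.6), 30)]
```

step_arm([
  [[-0.1, -0.02, 0], [0, 0, 0]],
  [[0, 0, 0], [0, 0, 0]],
])

```text
clock: 14.9
tool_pos: [0.485, -0.2178, 0.0899]
eef_rot: [0.64, 0.768, 0.002, -0.001]
contact_force: [3.3, 2.9, 7.4]
opening: 0.193
finger_force: 25.0
```

```bash
python3 pa.py
```

```text
theta -169.73 Ft [3.8 3.3 3.7 4.1 2.7] 3.52 t 15.15
```

step_arm([
  [[-0.1, -0.01, 0], [0, 0, 0]],
  [[0, 0, 0], [0, 0, 0]],
])

```text
clock: 15.4
tool_pos: [0.485, -0.2187, 0.0899]
eef_rot: [0.64, 0.768, 0.002, -0.001]
contact_force: [2.7, 3.8, 7.7]
opening: 0.192
finger_force: 25.0
```

```bash
python3 pa.py
```

```text
theta -171.11 Ft [3.3 3.9 2.3 3.8 3.5] 3.35 t 15.65
```

step_arm([
  [[-0.1, -0.01, 0], [0, 0, 0]],
  [[0, 0, 0], [0, 0, 0]],
])

```text
clock: 15.9
tool_pos: [0.4851, -0.2197, 0.0899]
eef_rot: [0.64, 0.768, 0.002, -0.001]
contact_force: [2.9, 3.6, 7.8]
opening: 0.199
finger_force: 25.0
```

```bash
python3 pa.py
```

```text
theta -172.47 Ft [3.7 3.5 3.3 3.6 2.8] 3.38 t 16.15
```

step_arm([
  [[-0.1, -0.01, 0], [0, 0, 0]],
  [[0, 0, 0], [0, 0, 0]],
])

```text
clock: 16.4
tool_pos: [0.4851, -0.2207, 0.0899]
eef_rot: [0.64, 0.768, 0.002, -0.001]
contact_force: [2.7, 3.5, 8.6]
opening: 0.193
finger_force: 25.0
```

```bash
python3 pa.py
```

```text
theta -173.84 Ft [3.2 3.4 3.8 3.5 3.4] 3.44 t 16.65
```

step_arm([
  [[-0.1, 0, 0], [0, 0, 0]],
  [[0, 0, 0], [0, 0, 0]],
])

```text
clock: 16.9
tool_pos: [0.4852, -0.2216, 0.0899]
eef_rot: [0.64, 0.768, 0.002, -0.001]
contact_force: [2.7, 4.0, 8.3]
opening: 0.195
finger_force: 25.0
```

```bash
python3 pa.py
```

```text
theta -175.17 Ft [3.1 3.5 3.  2.8 3.1] 3.1 t 17.15
```

step_arm([
  [[-0.1, 0, 0], [0, 0, 0]],
  [[0, 0, 0], [0, 0, 0]],
])

```text
clock: 17.4
tool_pos: [0.4852, -0.2226, 0.0899]
eef_rot: [0.64, 0.768, 0.002, -0.001]
contact_force: [1.9, 3.4, 8.3]
opening: 0.196
finger_force: 25.0
```

```bash
python3 pa.py; python3 trk.py | tail -1
```

```text
theta -176.53 Ft [3.9 3.6 2.9 2.9 4.1] 3.46 t 17.65
topn [(np.float64(84.8), np.float64(178.3), 71), (np.float64(61.8), np.float64(139.1), 29), (np.float64(61.4), np.float64(250.9), 28), (np.float64(-64.0), np.float64(138.3), 27), (np.float64(-64.6), np.float64(250.0), 29)]
```

step_arm([
  [[-0.1, 0, 0], [0, 0, 0]],
  [[0, 0, 0], [0, 0, 0]],
])

```text
clock: 17.95
tool_pos: [0.4853, -0.2232, 0.0899]
eef_rot: [0.64, 0.768, 0.002, -0.001]
contact_force: [3.4, 4.1, 8.5]
opening: 0.193
finger_force: 25.0
```

```bash
python3 pa.py
```

```text
theta -177.46 Ft [4.9 4.  4.  4.4 2.8] 4.04 t 18.2
```

step_arm([
  [[-0.1, 0, 0], [0, 0, 0]],
  [[0, 0, 0], [0, 0, 0]],
])

```text
clock: 18.45
tool_pos: [0.4854, -0.2236, 0.0899]
eef_rot: [0.64, 0.768, 0.002, -0.002]
contact_force: [1.7, 6.0, 9.3]
opening: 0.194
finger_force: 25.0
```

```bash
python3 pa.py
```

```text
theta -178.02 Ft [5.  4.9 4.8 5.6 5.2] 5.12 t 18.7
```

step_arm([
  [[-0.1, 0.01, 0], [0, 0, 0]],
  [[0, 0, 0], [0, 0, 0]],
])

```text
clock: 18.95
tool_pos: [0.4854, -0.224, 0.0898]
eef_rot: [0.64, 0.768, 0.002, -0.002]
contact_force: [1.9, 6.3, 9.8]
opening: 0.195
finger_force: 25.0
```

```bash
python3 pa.py
```

```text
theta -178.58 Ft [7.2 6.7 6.2 6.7 6.7] 6.7 t 19.2
```

The dog bears on the bolt (handle force rose from 3.4 to 6.7 N while the crank nearly stopped). Releasing radially and lifting.

step_arm([
  [[0, 0, 0], [0, 0, 0]],
  [[0, 0, 0], [0, 0, 0]],
  [[0, 0, 0], [0, 0, 0]],
  [[0, 0, 0], [0, 0, 0]],
], claw=-0.1)

```text
clock: 19.7
tool_pos: [0.4847, -0.2287, 0.0894]
eef_rot: [0.642, 0.767, -0.0, -0.001]
contact_force: [0.1, -0.1, -0.2]
opening: 0.451
finger_force: 0.0
```

step_arm([
  [[0, 0, -1], [0, 0, 0]],
  [[0, 0, -2], [0, 0, 0]],
  [[0, 0, -3], [0, 0, 0]],
  [[0, 0, -4], [0, 0, 0]],
  [[0, 0, -4], [0, 0, 0]],
  [[0, 0, -3], [0, 0, 0]],
  [[0, 0, 0], [0, 0, 0]],
])

```text
clock: 20.58
tool_pos: [0.4864, -0.2292, 0.2624]
eef_rot: [0.642, 0.767, 0.001, 0.003]
contact_force: [-0.2, 0.6, 0.3]
opening: 0.453
finger_force: 0.0
```

step_arm([
  [[-4, 0, 0], [0, 0, 0]],
  [[-4, 0, 0], [0, 0, 0]],
  [[-4, 0, 0], [0, 0, 0]],
  [[0, 0, 0], [0, 0, 0]],
  [[0, 0, 0], [0, 0, 0]],
])

```text
clock: 21.2
tool_pos: [0.5059, -0.3454, 0.2586]
eef_rot: [0.641, 0.767, 0.0, -0.001]
contact_force: [1.1, -0.7, -0.2]
opening: 0.449
finger_force: 0.0
```

```bash
python3 trk.py | tail -1; python3 -c "
from h import *
s=snap('scene','scene5');print(sensors.get_state()['contact_force'])"
```

```text
topn [(np.float64(84.5), np.float64(178.1), 65), (np.float64(61.8), np.float64(138.7), 28), (np.float64(61.4), np.float64(250.2), 26), (np.float64(-63.8), np.float64(138.0), 26), (np.float64(-64.6), np.float64(250.0), 29)]
[0.91524418 0.26540649 0.09970227]
```

View pics/topn.png

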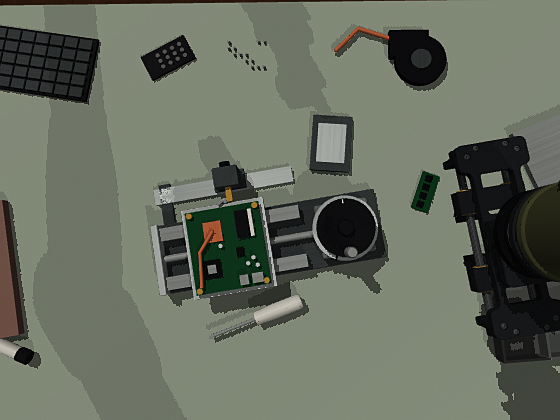

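The dog sits against the bolt (229,195), the bolt is fully out, the handle at (350,252) is free, and the drive, memory module and screwdriver haven't moved.

```bash
python3 -c "
from plant import finish_job
print(finish_job())"
```

```text
the job is handed in; nothing more can be done
None
```

I handed the job in: the bolt snapped out behind the dog, and I cranked back through the play until the dog bore on it at about 6.7 N measured at the handle. The crank is released, and in the last picture the loose parts were where they started; the verdict itself was not shown.

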